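Send a packet through the spring flap of the dispensary's drop chute

TASK

On the drop chute, push the spring flap open with one finger and, while that finger keeps it open, push the packet waiting on the chute's shelf through with the other finger, so that it drops into the bin behind the flap; then draw the hand away so that the flap swings fully shut. Only push: do not pinch or lift the packet, do not press hard on it, and do not use it to shove the flap open. Leave the jars, carton, mortar, cup and paper slips around the chute where they stand.

Things in the scene. Friction and masses are not known exactly. Their poses are not given: they have to be found in the camera images.
- chute: The drop chute, fixed to the table: steel shelf, spring flap, then wooden bin. Origin on the table surface under the middle of the shelf's far edge, in the plane of the shut flap. x points level from shelf through flap to bin, y left, z up. A steel post 12 mm thick, 121 mm high, stands each side of the flap at x = 0, y = +-56 mm.
- shelf_edge (a point): Middle of the shelf's far edge, on its top, 75 mm above the table (chute axes). The shelf runs from here 170 mm back (-x), open at the rear and above, between two guides 20 mm high, 6 mm thick, inner faces at y = +-50 mm. Beyond the edge is only the bin: a packet pushed until its middle passes the edge tips off and drops in.
- bin_floor (a point): Middle of the bin's floor, 5 mm above the table, 80 mm beyond the flap's plane (chute axes). Open-topped, inside 159 mm long (chute x 0 to 159 mm) and 112 mm wide, rims 68 mm above the table. An earlier packet of the same make already lies at its far end (loose; it may be nudged).
- flap (a joint): Opening angle of the flap, rad: 0 shut (across the shelf's end), 1.6 fully open. It turns about the upright pin and opens only away from the shelf, over the bin (free edge to +x). A light spring shuts it: moment 0.04 N m when shut to 0.13 N m fully open, so 1 to 3 N at a finger half-way along. A finger nearer the pin opens it wider for the same travel.
- flap_pin (a point): The flap's upright pin, at the flap's half height (chute x = 0, y = +50 mm, 98 mm above the table). The flap is an aluminium plate 4 mm thick, 38 mm high (79 to 117 mm above the table), with nothing above it, reaching 97 mm from the pin to its free edge, at chute y = -47 mm when shut.
- flap_free_edge (a point): Middle of the flap's upright free edge, 98 mm above the table; on the flap, so it moves with it.
- packet_mid (a point): Centre of the packet on the shelf: a cardboard carton with a paper band, 32 mm (its x) by 46 mm (its y) by 24 mm high, 40 to 85 g, lying flat, so its centre starts 87 mm above the table. Its axes are nearly those of the chute at the start; loose.
- tall_carton_mid (a point): Bystander: centre of an upright paper carton 40 x 60 x 85 mm on the table left of the chute's shelf.
- herb_jar: Bystander: jar, 56 mm across, 80 mm high, right of the chute; origin at the centre of its underside.
- big_jar: Bystander: jar, 84 mm across, 120 mm high, far left; origin at the centre of its underside.
- mortar: Bystander: brass bowl, 90 mm across, 70 mm high, far right; origin at the centre of its underside.
- slips: Bystander: stack of paper slips 90 x 140 x 25 mm, near left; origin at the centre of its underside.
- tea_cup: Bystander: white cup, 72 mm across, 70 mm high, right; origin at the centre of its underside.
There are look-alikes about, which are no part of the job. Leave any pink look-alike of the part that bears packet_mid alone.

How it is judged:
By the outcome, as a careful person would: the job done as asked, in the order asked, and still so for the second after the job is handed in, with the robot touching nothing.
It also fails if it takes over 32 s, if anything falls off the work surface, if the arm or the gripper's body presses on something with over 40 N, if the wrist force passes 120 N, or if a joint passes its speed limit or range.

ROBOT

A 6-joint arm with a two-finger parallel gripper is mounted at the origin on the work surface. World frame = base frame: x ahead of the robot, y to its left, z up, the work surface at z = 0. Lengths are in m, angles in degrees, forces in N, time in s.
With the tool pointing down it reaches from about 0.35 to 0.875 m from the base axis. Payload 4.2 kg.
Tool frame: the origin (TCP) lies midway between the tips of the shut fingers; the grasp point (between the pads) lies 19 mm behind it; z points along the fingers, y is the direction in which the jaws open and shut (so a half turn about z gives the same grasp; the last joint's range is limited). The gripper opens to 87 mm and grips with 3 to 60 N. Pads are 19 mm wide; open, the fingers measure 117 mm over their backs; the gripper's body (75 mm by 190 mm) begins 51 mm behind the grasp point.
Start: joints at [86.379, 22.042, 0.453, 0, -68.411, -14.817], TCP at [0.198, 0.593, 0.223] pointing down, gripper open.
Joint ranges: [-179.83, 179.83], [-69.29, 118.12], [-61.27, 80.66], [-181.25, 117.63], [-171.15, -9.14], [-177.46, 177.46]. Speed limits (degrees/s): [159.86, 159.86, 180, 180, 180, 180].

INTERFACE

Orientations are given as a 3x3 rotation matrix whose columns are the frame's x, y, z axes.
In Python, from station import sense, capture, calibration, finish_job gives the robot as it stands.
- The arm moves only by the tool carry_out, never from a script. Its argument "commands" is one flat list of numbers, 6 for each row, row after row: the shift along the tool's x, y, z in mm, then the turn, a rotation vector about the tool's x, y, z in rad. A call has 1 to 5 rows; each row shifts and turns the pose as measured when the row begins, along the tool's axes as they then stand; what a row does not reach is not made up. A row lasts 1/8 s, in which the tool goes at most 62.5 mm and 10.7 degrees, less where a joint would pass 70% of its speed; a pose out of reach is approached as far as the arm can. A call is refused whole if a number of a shift passes 62.5 or a number of a turn 0.188, either way. A call with a gripper value outside its range is refused whole. "grip" is the finger opening in mm, from 0 to 87, set as the call begins (left out, the last holds). The fingers move at their own pace and stop on an object; the grip force is fixed at half the most. Time passes only in rows, so rows that do not move let the fingers close. It gives the time, the measured TCP pose, the force and the opening at its end, in the units of the state.
- sense(): the state, without advancing time (a new reading comes with each control period).
- capture(name): name is "side" or "top"; returns the picture (384x512x3 uint8, red, green, blue); there is no depth.
- calibration(name): a dict with "fx", "fy", "cx", "cy" (pixels), "dist" ([k1, k2, p1, p2, k3] as OpenCV has them; the pictures are not rectified), "rvec" (rotation vector, rad) and "tvec" (3), from world to camera coordinates, as OpenCV has them. Camera axes: x right, y down, z forward; pixel columns grow to the right and rows downward; lengths in m; the calibration is good to about 2 mm. A picture is of the moment at which its call begins. calibration takes no time and is no camera call.
- finish_job(): hands the job in, once; it reports no verdict.
The state is a dict: "time_s": time; "joints": joint angles; "joint_velocities": joint speeds; "effort": joint torques, N m; "tcp_pos": TCP position; "ee_rot": TCP orientation; "wrist_force": force on the tool from outside, world axes, zero at the start; "moment": the same for the moment, N m; "gripper_width": opening from 0.0 (shut) to 1.0 (fully open).
Only numpy, scipy, OpenCV 4.12 (cv2) and the standard library are available. Lean on these libraries where they do the work, as an engineer would, in place of code of your own. Each camera call takes 0.05 s, during which the arm holds its last target.

## Working session

There is one attempt and no reset: what is moved stays moved. The work goes in short steps, Python scripts to look and compute and a tool call to move; the robot and the scene stay as the last step left them, time stands still between calls to the robot, and variables do not carry over. Pictures are saved under pics/ and viewed, and the job is handed in when it is done.

Besides the shell and the picture viewer there is one more tool, called after ">>>" by a JSON object that holds its "method" and its "body". carry_out: Moves the arm, as the interface text tells. Its arguments: {"type":"object","properties":{"commands":{"type":"array"},"grip":{"type":"number"}},"required":["commands"]}

```bash
mkdir -p pics; ls
python3 - <<'E'
from station import sense,capture,calibration
import cv2
s=sense();print(s)
for n in("side","top"):
    cv2.imwrite(f"pics/{n}0.png",cv2.resize(capture(n)[:,:,::-1],(800,600),interpolation=cv2.INTER_CUBIC));print(n,calibration(n))
E
```

```text
pics
{'time_s': 0.0, 'joints': array([ 8.63781430e+01,  2.20930238e+01,  3.78465247e-01, -3.06569412e-02,
       -6.84129558e+01, -1.48164133e+01]), 'joint_velocities': array([ 0.03009122, -0.01597837, -0.07138557,  0.0355427 , -0.06973327,
        0.01330552]), 'effort': array([-5.00939477e-04, -3.90659595e+01,  1.87407517e+01,  4.22008708e+00,
        1.09903776e-02, -1.96154310e-04]), 'tcp_pos': array([0.19746007, 0.59232943, 0.2214225 ]), 'ee_rot': array([[ 9.48602537e-01, -3.16469305e-01, -6.37128468e-04],
       [-3.16469934e-01, -9.48600014e-01, -2.18961962e-03],
       [ 8.85673270e-05,  2.27871073e-03, -9.99997400e-01]]), 'wrist_force': array([-0.2442049 ,  0.15384694,  0.3188661 ]), 'moment': array([ 0.01025342, -0.01929861, -0.02041324]), 'gripper_width': 0.9988330498123631}
side {'fx': 360.99099166267047, 'fy': 360.99099166267047, 'cx': 252.12598926272418, 'cy': 187.66908721419247, 'dist': array([-0.0641335,  0.       ,  0.       ,  0.       ,  0.       ]), 'rvec': array([ 2.43560477, -0.40576636,  0.15764365]), 'tvec': array([-0.47305983,  0.17595581,  1.15461731])}
top {'fx': 476.7472979158336, 'fy': 476.7472979158336, 'cx': 260.77020040853574, 'cy': 190.7743711689914, 'dist': array([-0.11109419,  0.        ,  0.        ,  0.        ,  0.        ]), 'rvec': array([ 2.15433273, -2.20749869,  0.10524622]), 'tvec': array([5.81856755e-04, 4.98634808e-01, 1.43489352e+00])}
```

View pics/side0.png

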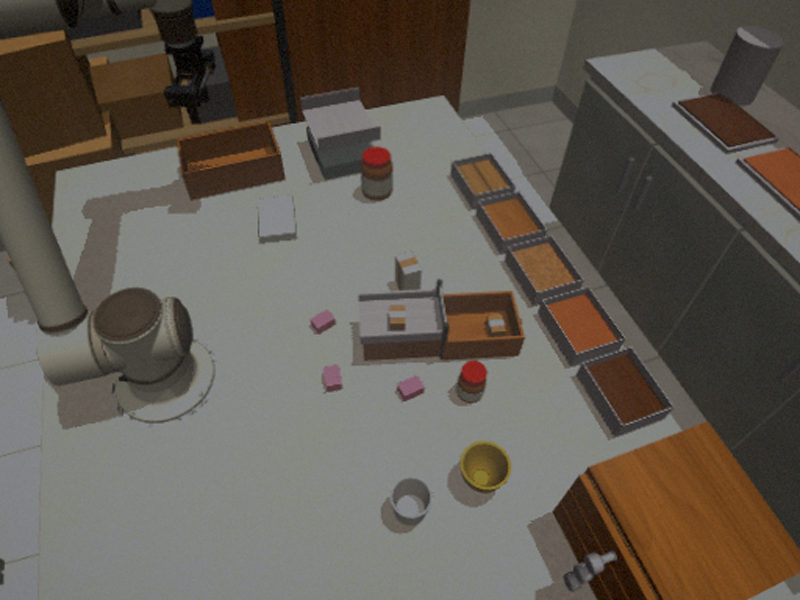

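View pics/top0.png

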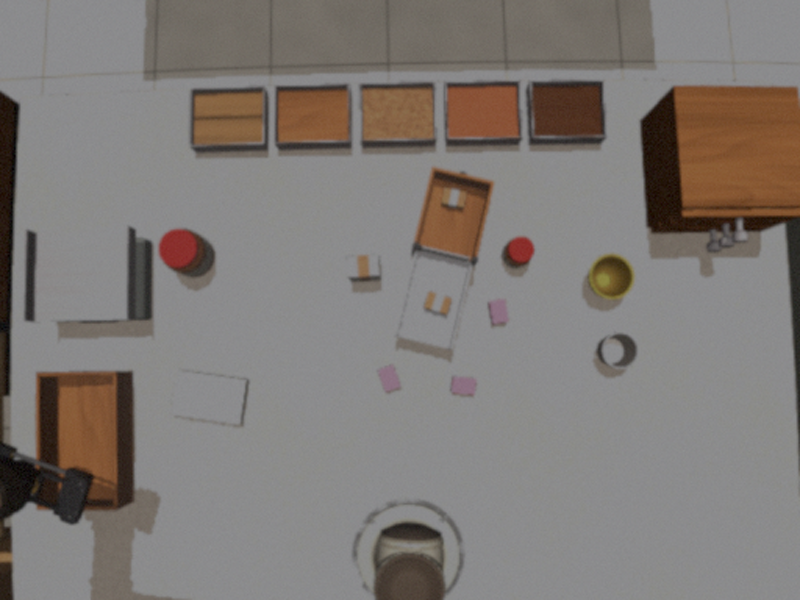

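The side view shows the chute at (440,325), with an orange and white packet on its shelf at (397,317). The pink look-alikes lie on the table at (322,320), (332,378) and (410,388). In the top view the chute runs from (430,340) to (460,175), with the packet at (438,303). I'll enlarge both.

Run:
```python
from station import capture
import cv2
a=capture("top");b=capture("side")
cv2.imwrite("pics/raw_top.png",a[:,:,::-1]);cv2.imwrite("pics/raw_side.png",b[:,:,::-1])
# top crop cols 245-325 rows 100-230 ; side cols 220-340 rows 155-235
def g(im):
    import numpy as np
    return np.clip(im.astype(float)*1.5,0,255).astype('uint8')
c=cv2.resize(g(a[100:230,245:345,::-1]),None,fx=4.6,fy=4.6,interpolation=cv2.INTER_CUBIC);cv2.imwrite("pics/ct.png",c)
c=cv2.resize(g(b[155:235,220:340,::-1]),None,fx=6.6,fy=6.6,interpolation=cv2.INTER_CUBIC);cv2.imwrite("pics/cs.png",c)
```

```text
(no output)
```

View pics/ct.png

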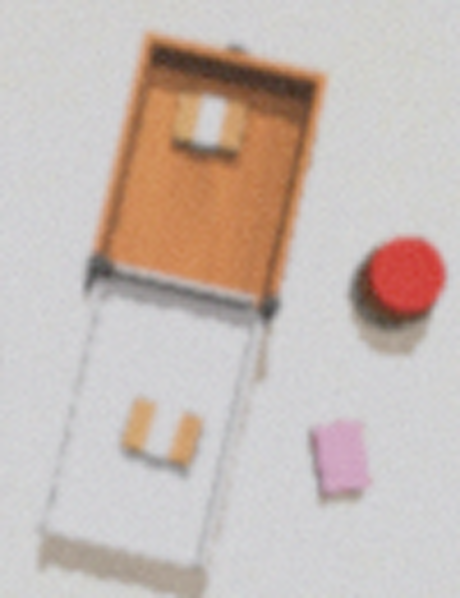

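View pics/cs.png

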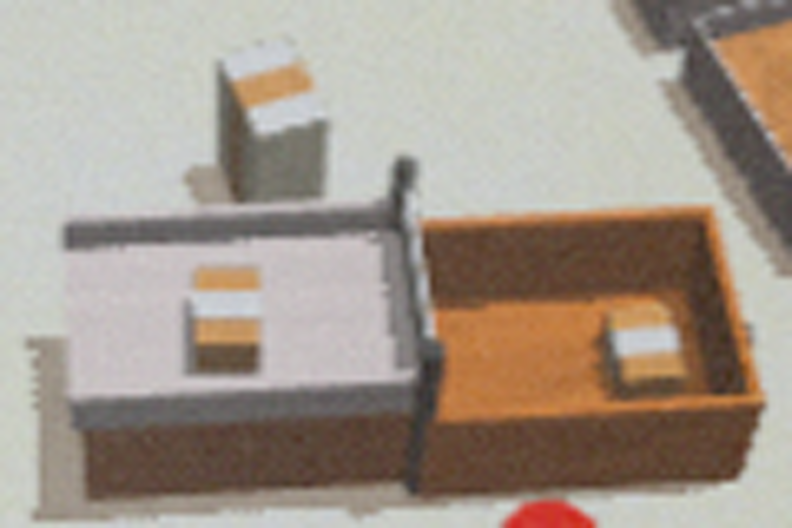

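```bash
cat > h.py <<'E'
import numpy as np,cv2
from station import calibration,sense,capture
C={n:calibration(n) for n in("side","top")}
def proj(n,P):
    c=C[n];K=np.array([[c['fx'],0,c['cx']],[0,c['fy'],c['cy']],[0,0,1]])
    return cv2.projectPoints(np.array(P,float).reshape(-1,1,3),c['rvec'],c['tvec'],K,c['dist'])[0][:,0]
def ct(u,v): return (245+(u+.5)/4.6-.5,100+(v+.5)/4.6-.5)
def cs(u,v): return (220+(u+.5)/6.6-.5,155+(v+.5)/6.6-.5)
def R(a): return np.array([[np.cos(a),-np.sin(a),0],[np.sin(a),np.cos(a),0],[0,0,1]])
E
cat > fit.py <<'E'
from h import *
from scipy.optimize import least_squares
ob=[("top",(0,.056,.121),ct(98,266)),("top",(0,-.056,.121),ct(268,305)),
("top",(-.170,.056,.095),ct(42,530)),("top",(-.170,-.056,.095),ct(203,567)),
("top",(.159,.056,.068),ct(152,45)),("top",(.159,-.056,.068),ct(314,83)),
("side",(0,.056,.121),cs(404,160)),("side",(0,-.056,.121),cs(430,345)),
("side",(-.170,.056,.095),cs(65,224)),("side",(-.170,-.056,.095),cs(72,402)),
("side",(.159,.056,.068),cs(706,214)),("side",(.159,-.056,.068),cs(750,398))]
def f(p):
    return np.concatenate([proj(n,R(p[2])@np.array(P)+[p[0],p[1],p[3]])[0]-q for n,P,q in ob])
r=least_squares(f,[.6,-.07,-.2,0],loss='soft_l1');print(r.x,np.degrees(r.x[2]));print(f(r.x).reshape(-1,2).round(2))
p=r.x
# packet
m=[]
for sx,sy in((1,1),(1,-1),(-1,-1),(-1,1)):m.append((sx*.016,sy*.023,.012))
po=[("side",m[3],cs(193,268)),("side",m[0],cs(260,268)),("side",m[1],cs(260,345)),("side",m[2],cs(193,345)),
("top",m[0],ct(137,397)),("top",m[1],ct(203,413))]
def g(q): 
    return np.concatenate([proj(n,R(p[2])@(R(q[3])@np.array(P)+q[:3])+[p[0],p[1],p[3]])[0]-o for n,P,o in po])
r=least_squares(g,[-.1,0,.087,0]);print(r.x);print(g(r.x).reshape(-1,2).round(2))
E
python3 fit.py
```

```text
[ 0.57387604 -0.08067317 -0.25666364 -0.00149107] -14.705743072801225
[[-0.44 -0.85]
 [ 0.6  -0.37]
 [-1.88 -0.21]
 [ 0.81  0.65]
 [-0.44 -0.66]
 [ 0.48 -0.42]
 [-0.18  0.88]
 [ 0.51  0.83]
 [-0.89 -0.98]
 [-0.63  0.25]
 [-0.62  0.35]
 [-0.18 -0.39]]
[-0.09140927 -0.00884822  0.08902769 -0.05630942]
[[ 0.07  0.04]
 [-0.09 -0.06]
 [ 0.39 -0.08]
 [ 0.3   0.03]
 [-0.52 -0.21]
 [ 0.37  0.82]]
```

```bash
cat > ov.py <<'E'
from h import *
import sys
def draw(p,q,out,a,b):
    W=lambda P:R(p[2])@np.array(P)+[p[0],p[1],p[3]]
    S=[]
    def box(x0,x1,y0,y1,z): 
        c=[(x0,y0,z),(x1,y0,z),(x1,y1,z),(x0,y1,z)];S.append([W(k) for k in c])
    box(-.17,0,-.056,.056,.095);box(-.17,0,-.05,.05,.075);box(0,.159,-.056,.056,.068)
    box(-.006,.006,.05,.062,.121);box(-.006,.006,-.062,-.05,.121);box(-.002,.002,-.047,.05,.117)
    for z in(-.012,.012):
        S.append([W(R(q[3])@np.array((sx*.016,sy*.023,z))+q[:3]) for sx,sy in((1,1),(1,-1),(-1,-1),(-1,1))])
    for n,im,o,sz,f,i in(("top",a,(245,100),(100,130),4.6,0),("side",b,(220,155),(120,80),6.6,1)):
        c=im[o[1]:o[1]+sz[1],o[0]:o[0]+sz[0]]
        c=np.clip(cv2.resize(c,None,fx=f,fy=f,interpolation=cv2.INTER_CUBIC)*1.4,0,255).astype('uint8')
        for s in S:
            u=(proj(n,s)+.5-o)*f-.5
            cv2.polylines(c,[u.round().astype(int)],True,(0,255,0),1)
        cv2.imwrite(f"pics/{out}{n}.png",c)
if __name__=="__main__":
    draw([.57388,-.08067,-.25666,-.0015],[-.0914,-.0088,.087,-.056],"ov",cv2.imread("pics/raw_top.png"),cv2.imread("pics/raw_side.png"))
E
python3 ov.py
```

```text
(no output)
```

View pics/ovtop.png

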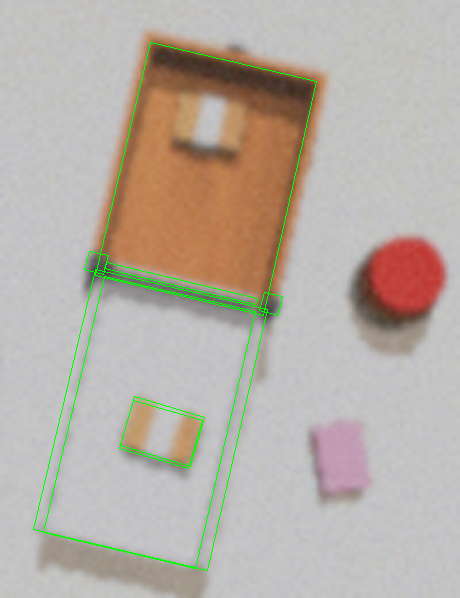

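View pics/ovside.png

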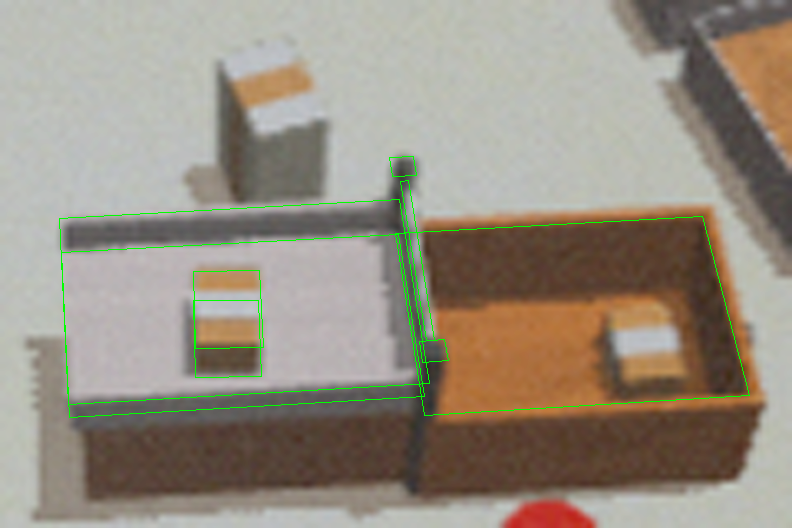

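Four packet-like things are in view. The one on the shelf, crop (225,320), lies on the chute's shelf, has the paper band and fits 32x46x24, so it is the target. The one in the bin is the earlier packet. The three pink ones on the table are look-alikes.

The chute origin is about (0.574, -0.081) with yaw -14.7°. The packet is at chute (-91, -9) mm.

The plan is to turn the jaw about 22° off chute x at full opening. The lead finger then runs at y≈+29 near the pin and the rear finger at y≈-9 behind the packet. One straight push along chute +x opens the flap wide before the packet reaches it.

```bash
cat > plan.py <<'E'
from h import *
import sys
p=[.5735,-.0807,-.25666]
def ch2w(x,y): return R(p[2])[:2,:2]@np.array([x,y])/1000+p[:2]
# jaw: TCP -> lead finger = -tool y
def goto(x,y,z,jaw,vmax=60,n=None):
    """mid x,y mm chute, tip z mm, jaw angle (chute deg) of lead finger"""
    s=sense();Rm=s['ee_rot'];P=s['tcp_pos']
    T=np.r_[ch2w(x,y),z/1000]
    a=np.radians(jaw)+p[2]; yv=-np.array([np.cos(a),np.sin(a),0]);zv=np.array([0,0,-1.]);Rt=np.c_[np.cross(yv,zv),yv,zv]
    from scipy.spatial.transform import Rotation as Ro
    rv=Ro.from_matrix(Rm.T@Rt).as_rotvec();d=(T-P)*1000
    n=n or int(np.ceil(max(np.linalg.norm(d)/vmax,np.linalg.norm(rv)/.17,1)))
    print("n",n,"dist",d.round(1),"rv",rv.round(3))
    for i in range(n):
        Ri=Rm@Ro.from_rotvec(rv*i/n).as_matrix()
        print(np.r_[(Ri.T@(d/n)).round(1),(rv/n).round(3)].tolist())
def where():
    s=sense();P=s['tcp_pos'];q=R(p[2])[:2,:2].T@(P[:2]-p[:2])*1000
    yv=-s['ee_rot'][:,1];a=np.arctan2(yv[1],yv[0])-p[2]
    u=np.array([np.cos(a),np.sin(a)])
    w=s['gripper_width']*87/2+7.5
    print('t',round(s['time_s'],2),'mid',q.round(1),'z',(P[2]*1000).round(1),'jaw',np.degrees(a).round(1),'lead',(q+u*w).round(1),'rear',(q-u*w).round(1),'F chute',(R(p[2]).T@s['wrist_force']).round(1),'width',s['gripper_width'].round(3),'tilt',s['ee_rot'][2,:2].round(3))
if __name__=="__main__":
    where()
    if len(sys.argv)>1: goto(*map(float,sys.argv[1:5]),**({'vmax':float(sys.argv[5])} if len(sys.argv)>5 else {}))
E
python3 plan.py -82 10 215 22
```

```text
Traceback (most recent call last):
  File "plan.py", line 25, in <module>
    where()
    ~~~~~^^
  File "plan.py", line 23, in where
    print('t',round(s['time_s'],2),'mid',q.round(1),'z',(P[2]*1000).round(1),'jaw',np.degrees(a).round(1),'lead',(q+u*w).round(1),'rear',(q-u*w).round(1),'F chute',(R(p[2]).T@s['wrist_force']).round(1),'width',s['gripper_width'].round(3),'tilt',s['ee_rot'][2,:2].round(3))
                                                                                                                                                                                                                  ^^^^^^^^^^^^^^^^^^^^^^^^
AttributeError: 'float' object has no attribute 'round'
```

```bash
sed -i "s/s\['gripper_width'\].round(3)/round(s['gripper_width'],3)/" plan.py; python3 plan.py -82 10 215 22
```

```text
t 0.2 mid [-534.5  555.8] z 221.9 jaw 86.3 lead [-531.2  606.8] rear [-537.9  504.8] F chute [-0.3  0.4 -0.3] width 1.002 tilt [0.    0.001]
n 12 dist [ 299.2 -642.8   -6.9] rv [ 1.000e-03 -1.000e-03  1.122e+00]
[40.6, 42.9, 0.6, 0.0, -0.0, 0.093]
[44.4, 38.9, 0.6, 0.0, -0.0, 0.093]
[47.9, 34.6, 0.6, 0.0, -0.0, 0.093]
[50.9, 30.0, 0.6, 0.0, -0.0, 0.093]
[53.5, 25.1, 0.6, 0.0, -0.0, 0.093]
[55.6, 20.0, 0.6, 0.0, -0.0, 0.093]
[57.2, 14.8, 0.6, 0.0, -0.0, 0.093]
[58.3, 9.4, 0.6, 0.0, -0.0, 0.093]
[59.0, 3.9, 0.6, 0.0, -0.0, 0.093]
[59.1, -1.6, 0.6, 0.0, -0.0, 0.093]
[58.6, -7.2, 0.6, 0.0, -0.0, 0.093]
[57.7, -12.6, 0.6, 0.0, -0.0, 0.093]
```

>>> {"method": "carry_out", "body": {"commands": [41,43,0,0,0,0.093,44,39,0,0,0,0.093,48,35,0,0,0,0.093,51,30,0,0,0,0.093,53,25,0,0,0,0.093], "grip": 87}}

```text
time_s: 0.82
tcp_pos: [0.3223, 0.3193, 0.2201]
ee_rot: [[0.7, -0.714, -0.0], [-0.714, -0.7, -0.004], [0.002, 0.003, -1.0]]
wrist_force: [1.1, -0.3, -0.5]
gripper_width: 0.993
```

>>> {"method": "carry_out", "body": {"commands": [55,20,0,0,0,0.093,57,15,0,0,0,0.093,58,9,0,0,0,0.093,59,4,0,0,0,0.093,59,-2,0,0,0,0.093]}}

```text
time_s: 1.45
tcp_pos: [0.4457, 0.0421, 0.2222]
ee_rot: [[0.293, -0.956, 0.003], [-0.956, -0.293, -0.001], [0.002, -0.003, -1.0]]
wrist_force: [-0.0, 0.9, 0.6]
gripper_width: 0.995
```

```bash
python3 plan.py -82 10 190 22
```

```text
t 1.45 mid [-154.7   86.3] z 222.2 jaw 31.7 lead [-111.6  113.1] rear [-197.9   59.6] F chute [-0.3  0.9  0.6] width 0.995 tilt [ 0.002 -0.003]
n 2 dist [ 51.  -92.3 -32.2] rv [-0.003 -0.002  0.17 ]
[51.6, -10.8, 16.2, -0.002, -0.001, 0.085]
[50.5, -15.2, 16.1, -0.002, -0.001, 0.085]
```

>>> {"method": "carry_out", "body": {"commands": [52,-11,16,0,0,0.085,50,-15,16,0,0,0.085,0,0,0,0,0,0]}}

```text
time_s: 1.82
tcp_pos: [0.4988, -0.0568, 0.1897]
ee_rot: [[0.115, -0.993, 0.005], [-0.993, -0.115, -0.0], [0.001, -0.005, -1.0]]
wrist_force: [0.4, 0.4, -0.6]
gripper_width: 1.001
```

```bash
python3 plan.py -82 10 120 22 40;python3 - <<'E'
from h import *
a=capture("top");b=capture("side")
np.save('/tmp/x',0)
c=lambda i:np.clip(cv2.resize(i,None,fx=5,fy=5,interpolation=cv2.INTER_CUBIC)*1.4,0,255)
cv2.imwrite("pics/t1.png",c(a[130:240,225:345,::-1]));cv2.imwrite("pics/s1.png",c(b[140:240,200:350,::-1]))
E
```

```text
t 1.82 mid [-78.3   4.2] z 189.7 jaw 21.3 lead [-30.8  22.7] rear [-125.9  -14.4] F chute [ 0.3  0.5 -0.6] width 1.001 tilt [ 0.001 -0.005]
n 2 dist [ -2.1   6.6 -69.7] rv [-0.005 -0.001 -0.012]
[-3.4, 0.8, 34.8, -0.002, -0.0, -0.006]
[-3.4, 0.7, 34.8, -0.002, -0.0, -0.006][ WARN:0@3.351] global loadsave.cpp:1063 imwrite_ Unsupported depth image for selected encoder is fallbacked to CV_8U.
```

View pics/s1.png

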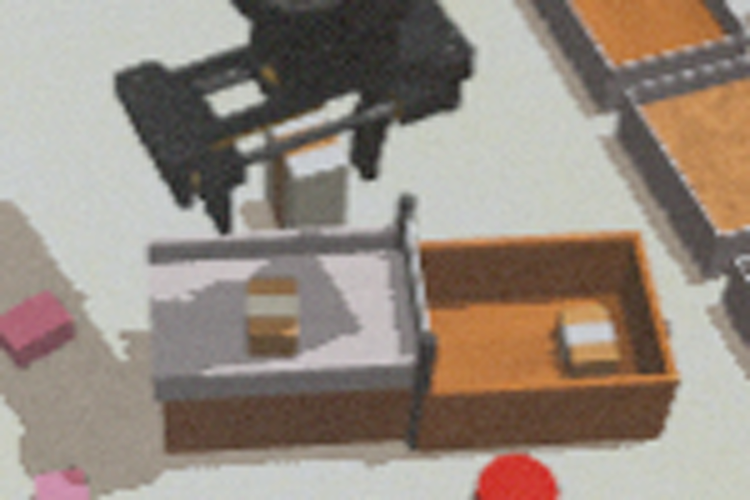

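View pics/t1.png

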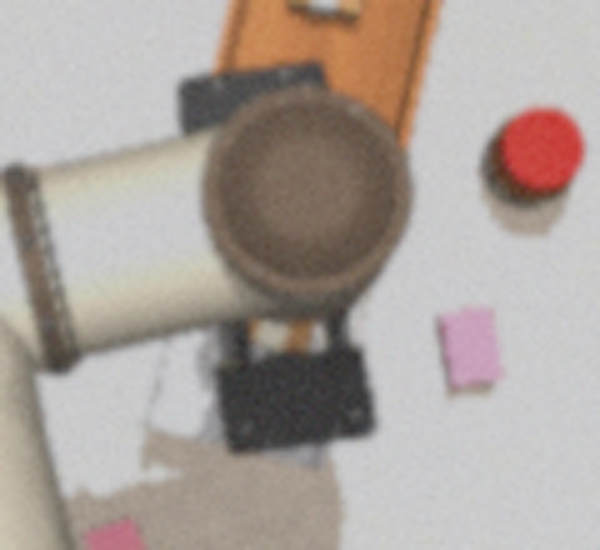

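The side view shows the gripper above the shelf, with the packet at (272,317) undisturbed. The arm hides most of the shelf in the top view. I'll descend.

>>> {"method": "carry_out", "body": {"commands": [-4,1,35,0,0,0,-3,1,35,0,0,-0.01,0,0,0,0,0,0]}}

```text
time_s: 2.3
tcp_pos: [0.4969, -0.0439, 0.1226]
ee_rot: [[0.137, -0.991, 0.013], [-0.991, -0.137, 0.002], [0.0, -0.014, -1.0]]
wrist_force: [-0.3, 0.2, 0.8]
gripper_width: 0.997
```

```bash
python3 plan.py -82 10 85 22 20;python3 - <<'E'
from h import *
b=capture("side")
c=lambda i:np.clip(cv2.resize(i,None,fx=7,fy=7,interpolation=cv2.INTER_CUBIC)*1.5,0,255).astype('uint8')
cv2.imwrite("pics/s2.png",c(b[155:235,225:335,::-1]))
E
```

```text
t 2.3 mid [-83.5  16.1] z 122.6 jaw 22.6 lead [-36.5  35.6] rear [-130.4   -3.4] F chute [-0.3  0.1  0.8] width 0.997 tilt [ 0.    -0.014]
n 2 dist [ -0.1  -6.3 -37.6] rv [-0.014 -0.     0.01 ]
[3.1, 0.7, 18.8, -0.007, -0.0, 0.005]
[3.1, 0.6, 18.8, -0.007, -0.0, 0.005]
```

View pics/s2.png

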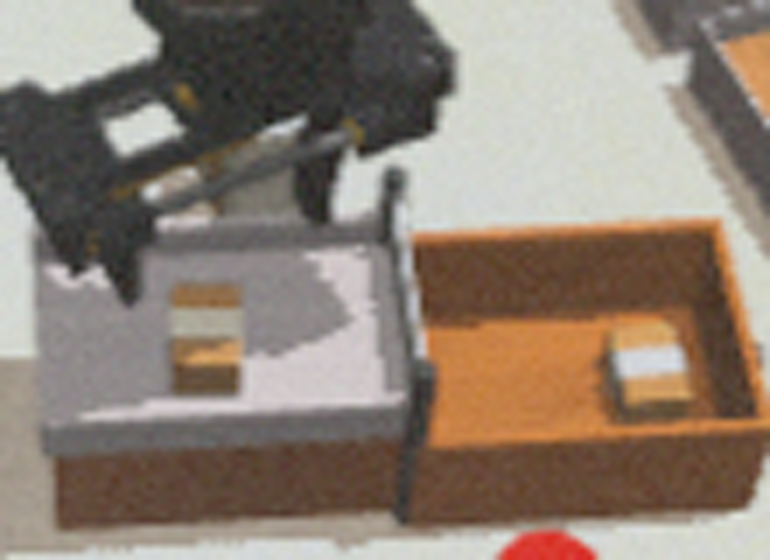

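The rear tip at (128,295) is behind the packet, whose rear face is at x≈170. The lead tip at (315,215) is short of the flap. I'll go on down.

>>> {"method": "carry_out", "body": {"commands": [3,1,18,-0.007,0,0.005,3,1,16,-0.007,0,0.005,0,0,0,0,0,0]}}

```text
time_s: 2.72
tcp_pos: [0.4999, -0.0491, 0.0915]
ee_rot: [[0.129, -0.992, 0.009], [-0.992, -0.129, 0.001], [0.0, -0.009, -1.0]]
wrist_force: [0.1, 0.4, 0.4]
gripper_width: 0.999
```

```bash
python3 plan.py -77 10 85 22 10;python3 - <<'E'
from h import *
b=capture("side")
c=lambda i:np.clip(cv2.resize(i,None,fx=7,fy=7,interpolation=cv2.INTER_CUBIC)*1.5,0,255).astype('uint8')
cv2.imwrite("pics/s3.png",c(b[155:235,225:335,::-1]))
E
```

```text
t 2.73 mid [-79.2  11.9] z 91.5 jaw 22.1 lead [-32.  31.] rear [-126.4   -7.3] F chute [-0.1  0.4  0.4] width 0.999 tilt [ 0.    -0.009]
n 1 dist [ 1.6 -2.3 -6.5] rv [-0.009 -0.     0.002]
[2.5, -1.3, 6.5, -0.009, -0.0, 0.002]
```

View pics/s3.png

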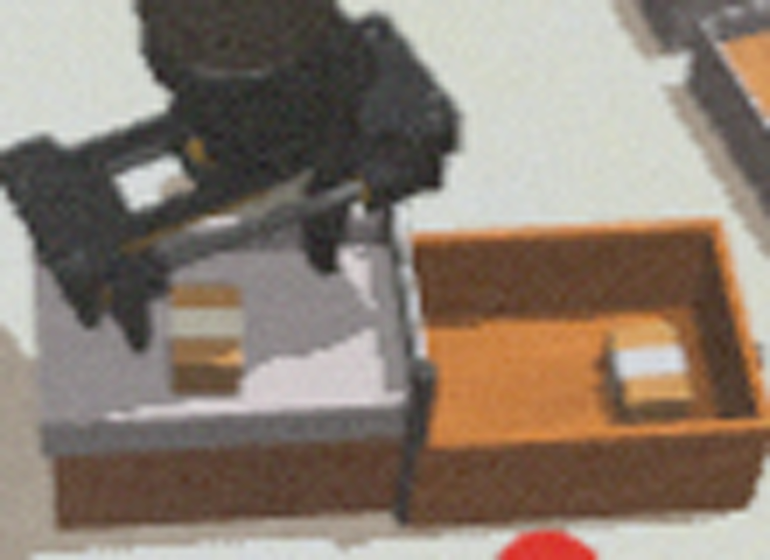

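>>> {"method": "carry_out", "body": {"commands": [2,-1,6,-0.009,0,0,2,-5,0,0,0,0,2,-5,0,0,0,0,2,-5,0,0,0,0]}}

```text
time_s: 3.28
tcp_pos: [0.5191, -0.0555, 0.0867]
ee_rot: [[0.129, -0.992, 0.003], [-0.992, -0.129, -0.0], [0.0, -0.003, -1.0]]
wrist_force: [0.3, -0.0, -0.3]
gripper_width: 1.002
```

```bash
python3 plan.py -30 10 85 22 8;python3 - <<'E'
from h import *
b=capture("side")
c=lambda i:np.clip(cv2.resize(i,None,fx=7,fy=7,interpolation=cv2.INTER_CUBIC)*1.5,0,255).astype('uint8')
cv2.imwrite("pics/s4.png",c(b[155:235,225:335,::-1]))
E
```

```text
t 3.27 mid [-59.   10.6] z 86.7 jaw 22.1 lead [-11.7  29.8] rear [-106.4   -8.6] F chute [ 0.3  0.  -0.3] width 1.002 tilt [ 0.    -0.003]
n 4 dist [27.9 -7.9 -1.7] rv [-0.003 -0.     0.002]
[2.9, -6.7, 0.4, -0.001, -0.0, 0.0]
[2.9, -6.7, 0.4, -0.001, -0.0, 0.0]
[2.9, -6.7, 0.4, -0.001, -0.0, 0.0]
[2.9, -6.7, 0.4, -0.001, -0.0, 0.0]
```

View pics/s4.png

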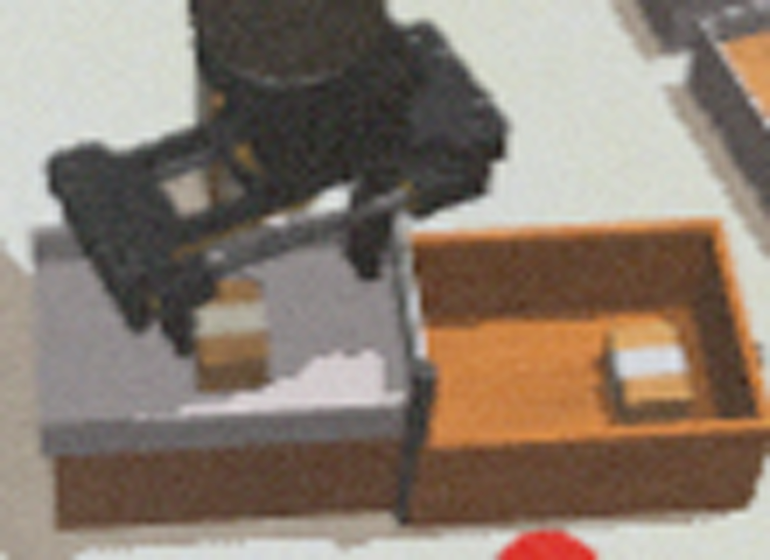

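The rear finger has moved the packet about 10 mm squarely, and the lead tip at (368,270) is nearly at the flap. I'll go on.

>>> {"method": "carry_out", "body": {"commands": [3,-7,0.5,0,0,0,3,-7,0.5,0,0,0,3,-7,0,0,0,0,3,-7,0,0,0,0]}}

```text
time_s: 3.82
tcp_pos: [0.5428, -0.0645, 0.0841]
ee_rot: [[0.129, -0.992, -0.015], [-0.992, -0.129, -0.001], [-0.001, 0.015, -1.0]]
wrist_force: [-7.5, 0.3, 2.7]
gripper_width: 0.995
```

```bash
python3 plan.py -10 10 85 22 8;python3 - <<'E'
from h import *
b=capture("side")
c=lambda i:np.clip(cv2.resize(i,None,fx=7,fy=7,interpolation=cv2.INTER_CUBIC)*1.5,0,255).astype('uint8')
cv2.imwrite("pics/s5.png",c(b[155:235,225:335,::-1]))
E
```

```text
t 3.83 mid [-33.9   7.9] z 84.1 jaw 22.1 lead [13.2 27. ] rear [-80.9 -11.2] F chute [-7.4 -1.6  2.7] width 0.995 tilt [-0.001  0.015]
n 3 dist [23.6 -4.   0.9] rv [0.015 0.001 0.002]
[2.3, -7.6, -0.4, 0.005, 0.0, 0.001]
[2.3, -7.6, -0.4, 0.005, 0.0, 0.001]
[2.3, -7.6, -0.4, 0.005, 0.0, 0.001]
```

View pics/s5.png

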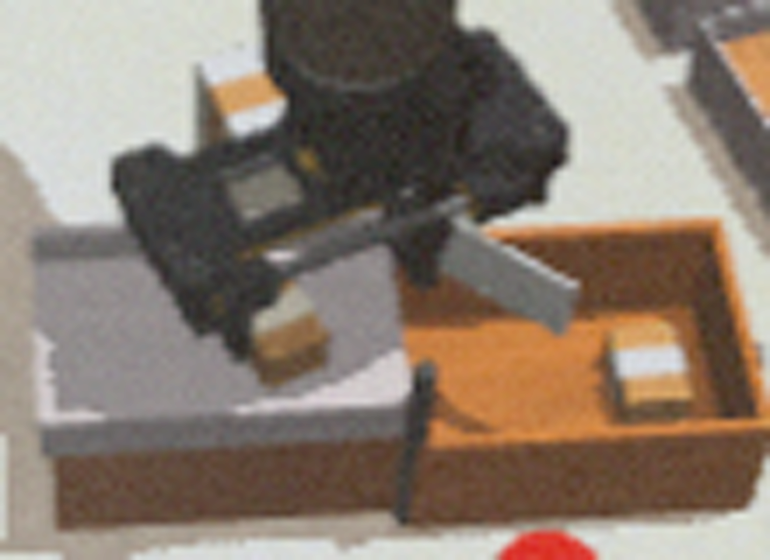

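The flap has swung open about 50° off the lead finger. The packet has yawed counter-clockwise, because the finger's leading corner is right of its centre. I'll measure that closer.

Run:
```python
from h import *
b=capture("side");a=capture("top")
c=lambda i,f:np.clip(cv2.resize(i,None,fx=f,fy=f,interpolation=cv2.INTER_CUBIC)*1.8,0,255).astype('uint8')
cv2.imwrite("pics/s6.png",c(b[180:220,250:300,::-1],14))
cv2.imwrite("pics/t6.png",c(a[140:215,245:325,::-1],7))
```

```text
(no output)
```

View pics/s6.png

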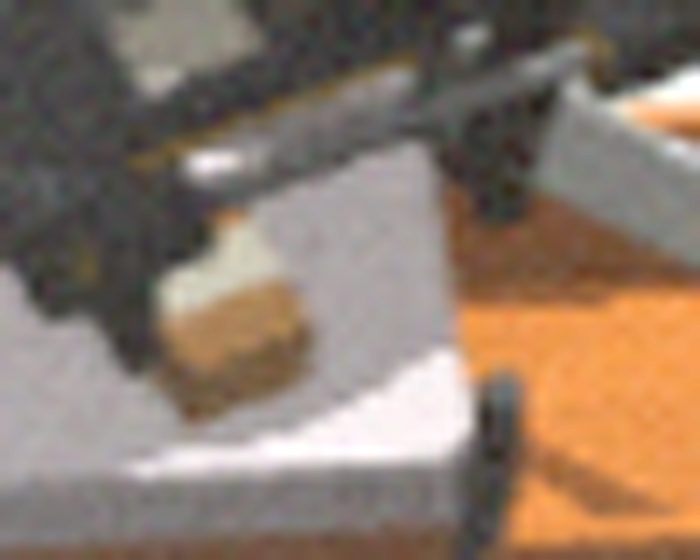

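View pics/t6.png

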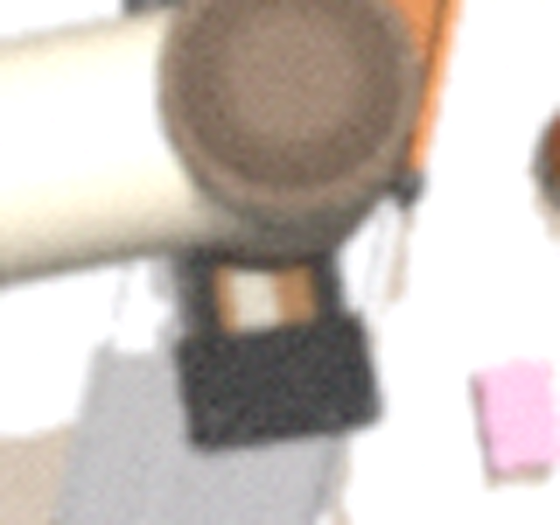

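```bash
cat > back.py <<'E'
from h import *
from plan import p
def back(n,uv,z):
    from scipy.optimize import least_squares
    f=lambda q:proj(n,[(q[0],q[1],z)])[0]-uv
    q=least_squares(f,[.5,-.08]).x
    return R(p[2])[:2,:2].T@(q-p[:2])*1000
if __name__=="__main__":
    for u,v,z in((190,422,.0745),(308,372,.0745),(300,308,.0985),(172,355,.0985)):
        print(back("side",(250+(u+.5)/14-.5,180+(v+.5)/14-.5),z).round(1))
    # band boundaries top view
    for u,v in((216,268),(232,330),(312,268),(317,322),(240,268),(252,328),(276,270),(285,326)):
        print('top',back("top",(245+(u+.5)/7-.5,140+(v+.5)/7-.5),.0985).round(1))
E
python3 back.py
```

```text
[-63.2 -26.8]
[-34.8 -14.7]
[-37.8 -14.1]
[-67.9 -25.1]
top [-50.3  14.1]
top [-74.    1.8]
top [-41.1 -24.6]
top [-62.6 -31.7]
top [-48.    4.4]
top [-71.2  -6.1]
top [-45.4 -10.3]
top [-67.3 -19.2]
```

The packet now lies flush on the finger face, with yaw about 23° and centre about (-59, +1). The push is stable, and there is room to clear both the flap and the posts. I'll go on and watch it.

>>> {"method": "carry_out", "body": {"commands": [3.5,-8,0,0.005,0,0,3.5,-8,0,0.005,0,0,3.5,-8,0,0.005,0,0,3.5,-8,0,0.003,0,0]}}

```text
time_s: 4.47
tcp_pos: [0.5701, -0.077, 0.0806]
ee_rot: [[0.126, -0.992, -0.014], [-0.992, -0.126, -0.0], [-0.001, 0.014, -1.0]]
wrist_force: [-3.2, -0.9, 1.6]
gripper_width: 0.997
```

```bash
python3 plan.py 30 8 85 22 8;python3 - <<'E'
from h import *
b=capture("side")
c=lambda i:np.clip(cv2.resize(i,None,fx=7,fy=7,interpolation=cv2.INTER_CUBIC)*1.5,0,255).astype('uint8')
cv2.imwrite("pics/s7.png",c(b[155:235,225:335,::-1]))
E
```

```text
t 4.47 mid [-4.2  2.7] z 80.6 jaw 22.0 lead [43.  21.7] rear [-51.4 -16.3] F chute [-2.9 -1.7  1.6] width 0.997 tilt [-0.001  0.014]
n 5 dist [34.4 -3.5  4.4] rv [ 0.014  0.001 -0.001]
[1.6, -6.7, -1.0, 0.003, 0.0, -0.0]
[1.6, -6.7, -1.0, 0.003, 0.0, -0.0]
[1.6, -6.7, -0.9, 0.003, 0.0, -0.0]
[1.6, -6.7, -0.9, 0.003, 0.0, -0.0]
[1.6, -6.7, -0.9, 0.003, 0.0, -0.0]
```

View pics/s7.png

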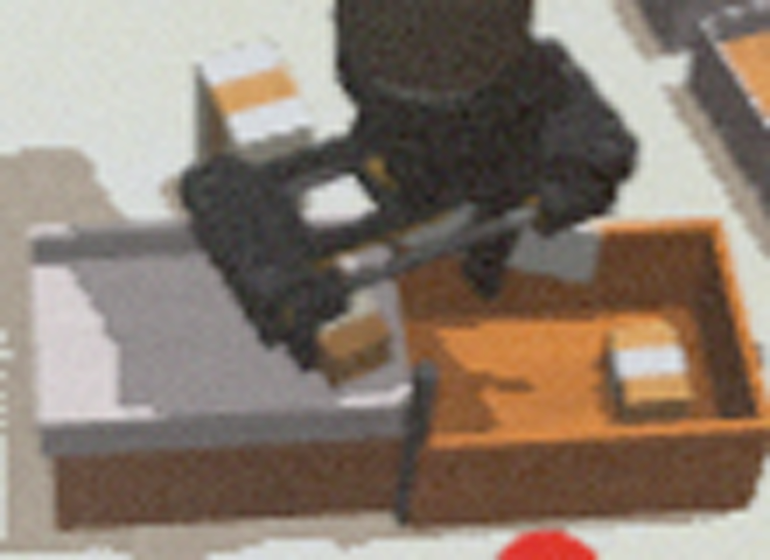

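>>> {"method": "carry_out", "body": {"commands": [2,-8,-2,0.005,0,0,2,-8,-1.5,0.005,0,0,2,-8,-1.5,0.004,0,0]}}

```text
time_s: 4.9
tcp_pos: [0.5983, -0.0805, 0.0855]
ee_rot: [[0.126, -0.992, 0.003], [-0.992, -0.126, 0.001], [-0.001, -0.003, -1.0]]
wrist_force: [-2.3, -1.5, -0.0]
gripper_width: 1.0
```

```bash
python3 plan.py 32 8 85 22 8;python3 - <<'E'
from h import *
b=capture("side")
c=lambda i:np.clip(cv2.resize(i,None,fx=7,fy=7,interpolation=cv2.INTER_CUBIC)*1.5,0,255).astype('uint8')
cv2.imwrite("pics/s8.png",c(b[155:235,225:335,::-1]))
E
```

```text
t 4.9 mid [23.9  6.5] z 85.5 jaw 22.0 lead [71.2 25.5] rear [-23.4 -12.6] F chute [-1.9 -2.  -0. ] width 1.0 tilt [-0.001 -0.003]
n 2 dist [ 8.2 -0.6 -0.5] rv [-0.003  0.001 -0.001]
[0.8, -4.0, 0.3, -0.002, 0.0, -0.0]
[0.8, -4.0, 0.3, -0.002, 0.0, -0.0]
```

View pics/s8.png

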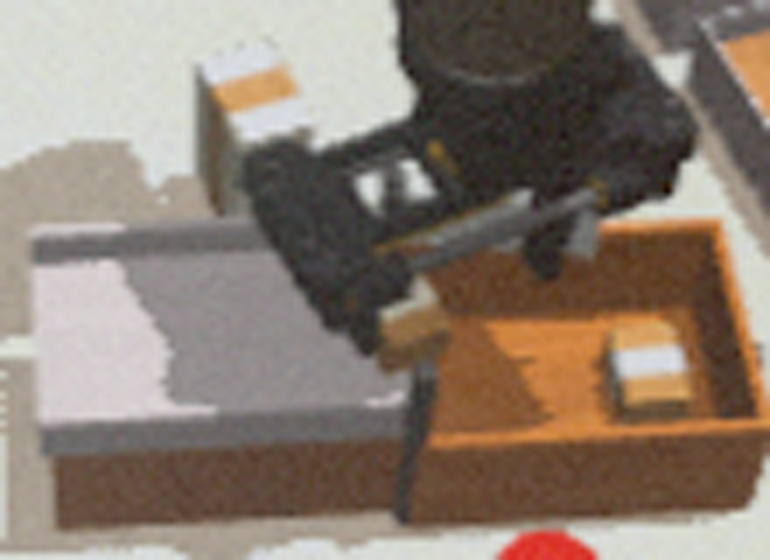

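The flap is open past 70° and the packet is halfway over the edge. I'll push a little more.

>>> {"method": "carry_out", "body": {"commands": [2,-6,0,-0.002,0,0,2,-6,0,0,0,0]}}

```text
time_s: 5.2
tcp_pos: [0.6135, -0.083, 0.0865]
ee_rot: [[0.127, -0.992, 0.005], [-0.992, -0.127, 0.0], [0.0, -0.005, -1.0]]
wrist_force: [-1.3, -1.5, -0.0]
gripper_width: 1.002
```

```bash
python3 plan.py 32 8 85 22 8;python3 - <<'E'
from h import *
b=capture("side")
c=lambda i:np.clip(cv2.resize(i,None,fx=7,fy=7,interpolation=cv2.INTER_CUBIC)*1.5,0,255).astype('uint8')
cv2.imwrite("pics/s9.png",c(b[155:235,225:335,::-1]))
E
```

```text
t 5.2 mid [39.3  7.9] z 86.5 jaw 22.0 lead [86.7 27. ] rear [ -8.  -11.2] F chute [-0.8 -1.8 -0. ] width 1.002 tilt [ 0.    -0.005]
n 1 dist [-7.1  2.  -1.5] rv [-0.005 -0.    -0.   ]
[-2.8, 6.8, 1.5, -0.005, -0.0, -0.0]
```

View pics/s9.png

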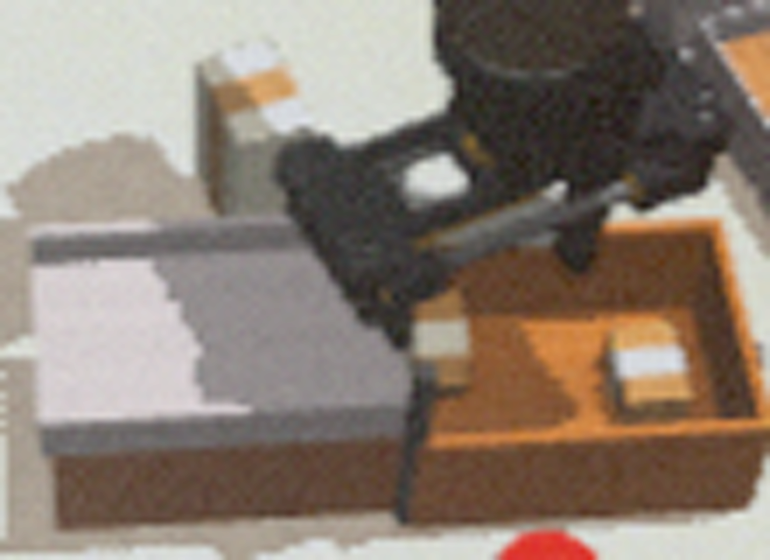

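>>> {"method": "carry_out", "body": {"commands": [0,0,0,0,0,0,0,0,0,0,0,0]}}

```text
time_s: 5.5
tcp_pos: [0.6149, -0.0831, 0.0865]
ee_rot: [[0.127, -0.992, 0.007], [-0.992, -0.127, 0.0], [0.0, -0.007, -1.0]]
wrist_force: [-1.0, -0.9, 0.4]
gripper_width: 0.999
```

```bash
python3 plan.py 20 8 85 22 8;python3 - <<'E'
from h import *
b=capture("side")
c=lambda i:np.clip(cv2.resize(i,None,fx=7,fy=7,interpolation=cv2.INTER_CUBIC)*1.5,0,255).astype('uint8')
cv2.imwrite("pics/s10.png",c(b[155:235,225:335,::-1]))
E
```

```text
t 5.5 mid [40.7  8.2] z 86.5 jaw 22.0 lead [87.9 27.3] rear [ -6.6 -10.9] F chute [-0.7 -1.1  0.4] width 0.999 tilt [ 0.    -0.007]
n 3 dist [-20.    5.1  -1.5] rv [-0.007 -0.    -0.   ]
[-2.5, 6.4, 0.5, -0.002, -0.0, -0.0]
[-2.5, 6.4, 0.5, -0.002, -0.0, -0.0]
[-2.5, 6.4, 0.5, -0.002, -0.0, -0.0]
```

View pics/s10.png

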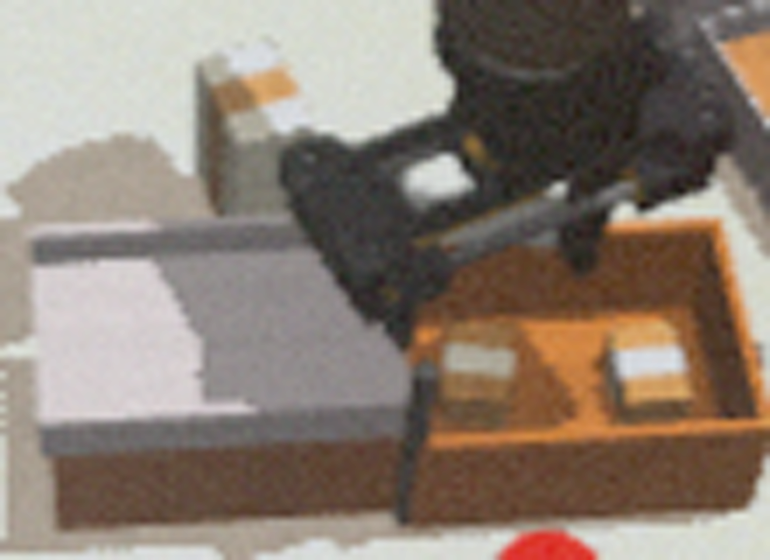

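The packet lies flat in the bin at (478,370). I'll draw the hand straight back so the flap follows the finger shut.

>>> {"method": "carry_out", "body": {"commands": [-3.5,9,0.3,-0.003,0,0,-3.5,9,0,-0.002,0,0,-3.5,9,0,0,0,0,-3.5,9,0,0,0,0,-3.5,9,0,0,0,0]}}

```text
time_s: 6.18
tcp_pos: [0.5667, -0.0714, 0.0873]
ee_rot: [[0.126, -0.992, 0.007], [-0.992, -0.126, -0.001], [0.002, -0.007, -1.0]]
wrist_force: [0.1, -3.3, 1.7]
gripper_width: 0.999
```

```bash
python3 plan.py -50 9 86 22 10
```

```text
t 6.17 mid [-8.9  7.3] z 87.3 jaw 22.0 lead [38.3 26.3] rear [-56.2 -11.8] F chute [ 0.9 -3.2  1.7] width 0.999 tilt [ 0.002 -0.007]
n 5 dist [-39.3  12.1  -1.3] rv [-0.007 -0.002 -0.001]
[-3.4, 7.5, 0.2, -0.001, -0.0, -0.0]
[-3.4, 7.5, 0.2, -0.001, -0.0, -0.0]
[-3.4, 7.5, 0.2, -0.001, -0.0, -0.0]
[-3.4, 7.5, 0.2, -0.001, -0.0, -0.0]
[-3.4, 7.5, 0.2, -0.001, -0.0, -0.0]
```

>>> {"method": "carry_out", "body": {"commands": [-3.5,8,0,-0.002,0,0,-3.5,8,0,-0.002,0,0,-3.5,8,0,0,0,0,-3.5,8,0,0,0,0,-3.5,8,0,0,0,0]}}

```text
time_s: 6.8
tcp_pos: [0.5196, -0.0583, 0.0866]
ee_rot: [[0.126, -0.992, -0.002], [-0.992, -0.126, -0.001], [0.001, 0.002, -1.0]]
wrist_force: [-0.4, 0.3, 0.1]
gripper_width: 1.003
```

```bash
python3 plan.py -85 8 87 22 10
```

```text
t 6.8 mid [-57.8   8. ] z 86.6 jaw 21.9 lead [-10.4  27.1] rear [-105.3  -11.1] F chute [-0.5  0.2  0.1] width 1.003 tilt [0.001 0.002]
n 3 dist [-26.3   6.9   0.4] rv [ 0.002 -0.001 -0.001]
[-3.4, 8.4, -0.1, 0.001, -0.0, -0.0]
[-3.4, 8.4, -0.1, 0.001, -0.0, -0.0]
[-3.4, 8.4, -0.1, 0.001, -0.0, -0.0]
```

Clear of the flap now. I'll go back a little more, then up and away.

>>> {"method": "carry_out", "body": {"commands": [-3.5,8.5,0,0,0,0,-3.5,8.5,0,0,0,0,-3,8,-5,0,0,0,0,0,-40,0,0,0,0,0,-50,0,0,0]}}

```text
time_s: 7.42
tcp_pos: [0.4894, -0.0496, 0.181]
ee_rot: [[0.128, -0.992, -0.009], [-0.992, -0.128, -0.002], [0.001, 0.009, -1.0]]
wrist_force: [1.0, -0.2, 0.5]
gripper_width: 1.0
```

>>> {"method": "carry_out", "body": {"commands": [-10,20,-50,0,0,0,-50,30,-10,0,0,0,-55,20,0,0,0,0,-55,20,0,0,0,0,-55,20,0,0,0,0]}}

```text
time_s: 8.05
tcp_pos: [0.3519, 0.1635, 0.2504]
ee_rot: [[0.12, -0.993, 0.008], [-0.993, -0.12, 0.006], [-0.005, -0.009, -1.0]]
wrist_force: [0.6, 1.6, -0.2]
gripper_width: 1.002
```

>>> {"method": "carry_out", "body": {"commands": [-40,0,0,0,0,0,-20,0,0,0,0,0,0,0,0,0,0,0,0,0,0,0,0,0]}}

```text
time_s: 8.55
tcp_pos: [0.3412, 0.227, 0.2525]
ee_rot: [[0.129, -0.992, 0.011], [-0.992, -0.128, 0.011], [-0.009, -0.012, -1.0]]
wrist_force: [0.6, -0.3, -0.8]
gripper_width: 0.998
```

Run:
```python
from h import *
a=capture("top");b=capture("side");print(sense()['tcp_pos'],sense()['joint_velocities'].round(2))
from ov import draw
draw([.5735,-.0807,-.25666,-.0015],[.03,0,.017,0],"fin",a[:,:,::-1],b[:,:,::-1])
cv2.imwrite("pics/fa.png",cv2.resize(a[:,:,::-1],(800,600)));cv2.imwrite("pics/fb.png",cv2.resize(b[:,:,::-1],(800,600)))
c=lambda i:np.clip(cv2.resize(i,None,fx=7,fy=7,interpolation=cv2.INTER_CUBIC)*1.5,0,255).astype('uint8')
cv2.imwrite("pics/s11.png",c(b[155:235,225:335,::-1]))
```

```text
[0.34146503 0.22672348 0.25253393] [-0.49  0.1   0.08  0.16 -0.05 -0.04]
```

View pics/s11.png

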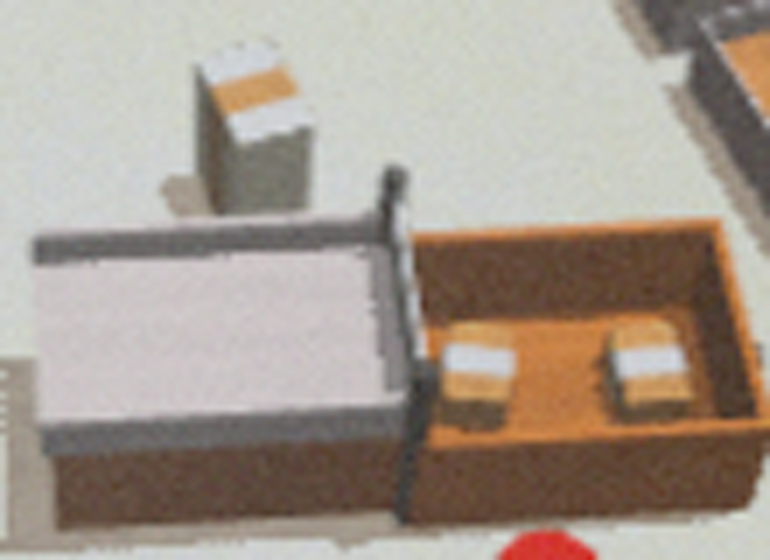

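View pics/fa.png

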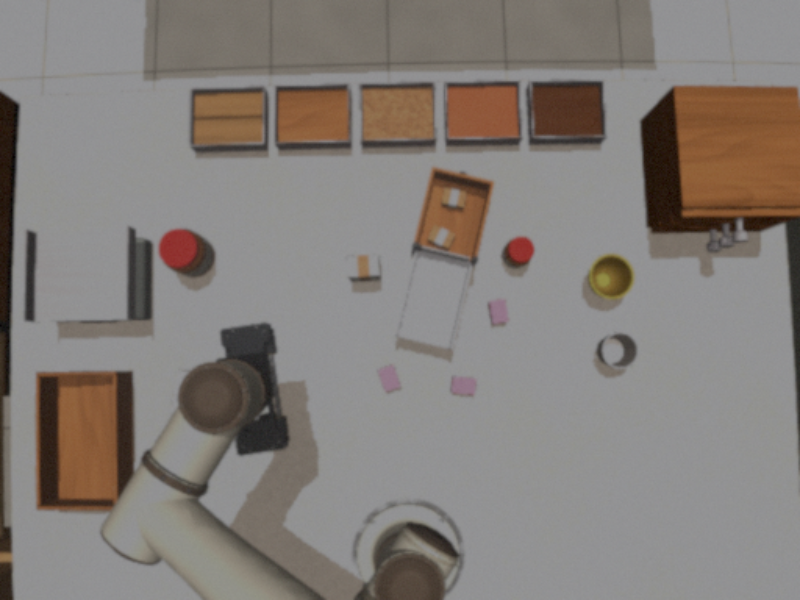

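View pics/fintop.png

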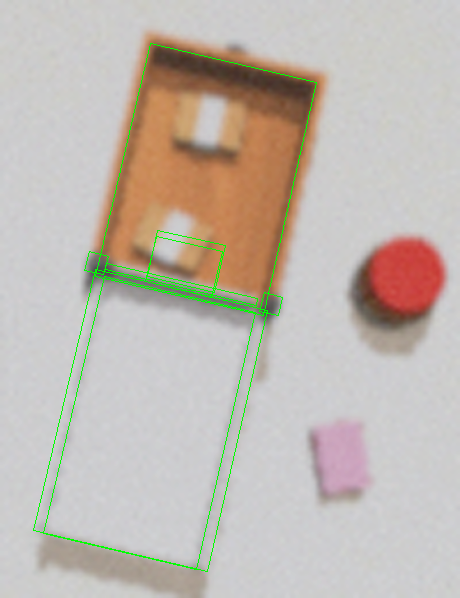

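The shelf is empty, and both packets lie flat in the bin at top-view (440,238) and (453,198). The flap is shut across the shelf end, and the bystanders are where they stood. The hand is well clear.

```bash
python3 -c "
from station import finish_job
print(finish_job())"
```

```text
the job is handed in; nothing more can be done
None
```

The packet is in the bin and the flap is shut. I handed the job in at about 8.7 s of the 32 s allowed. `finish_job` reports no verdict.

**What I did:** With the jaws fully open and turned about 22° to the chute, I made one straight push. The lead finger opened the flap past 70° before the packet crossed it, and the rear finger then pushed the packet off the shelf edge. Drawing the hand straight back let the flap follow the finger shut, and I then moved the hand well away.

**Last checks:**
- The camera views show the shelf empty and the packet lying flat in the bin, with the earlier packet at its far end.
- The flap's outline matches the shut position, and the bystanders and pink look-alikes look unmoved.
- The largest wrist force I read was about 8 N, with the lead finger pushing on the flap spring. I read it only between moves.

**Not as planned:**
- **Early packet movement:** The jaws are too narrow to span from the packet's back face to an open flap. The rear finger therefore slid the packet roughly 10 mm along the shelf before the lead finger reached the flap.
- **Packet yaw:** The packet turned about 23° on the shelf until it lay flush on the finger. In the pictures taken along the way it stayed clear of the flap.

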